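# Press a pastry board's loose end batten home with a one-hand bar clamp

## Task

The dark end batten of the pastry board has worked loose on its dowels. With the one-hand bar clamp that stands across the board, squeeze the trigger to the grip again and again until the batten is pressed fully home, squeezing no harder than that takes so that the jaw does not bruise the wood; then pull back the red release tab and draw the moving jaw a good finger's width (15 mm) clear of the batten. Let the clamp do the pushing, leave it standing, and leave the board and the things on and around it where they are.

Things in the scene. Friction and masses are not known exactly. Their poses are not given: they have to be found in the camera images.
- board: the pale, striped main panel of the board, 215 mm (its x) by 280 mm (its y) by 32 mm thick; origin under its middle, on the worktop; x points to the batten, z up. Panel and batten lie loose on the worktop, about 1.6 kg together
- batten: the loose dark end strip, 45 mm wide (x), 280 mm long (y), 32 mm thick; origin at the middle of its inner edge, on the worktop; same axes as the panel. It slides along tight dowels in the panel's x: pushing it takes about 14 N and it stays where left. Fully home its origin lies 107.5 mm from the panel's origin in the panel's x; 6 to 12 mm further out at the start
- batten_edge (a point): middle of the batten's outer edge, on its top face (32 mm up); x points outwards, towards the clamp's moving jaw, z up
- board_top (a point): middle of the pale panel's top face; x points to the batten, z up
- clamp: the clamp's black head with moving jaw and grip; origin on the worktop under the moving pad's face; x along the bar towards the board, y across it, z up. The clamp (0.99 kg, loose) stands on the feet of its two jaws, its bar (8 x 18 mm, 68 to 86 mm up) across the board. Along x: grip middle -103 mm, trigger -57 mm, release tab 0, far jaw +296 mm minus joint clamp_bar
- clamp_grip (a point): the fixed black grip, 22 mm thick (along the bar), 26 mm wide, upright from the housing (housing top 100 mm up) to 178 mm up; this point is inside its middle, 155 mm above the worktop. x along the bar towards the board, z up
- trigger_pad (a point): the orange trigger, 14 mm thick (along the bar), 22 mm wide, upright on the board side of the grip, top 172 mm up; this point is on its front face (towards the board), 155 mm up. Grip and trigger span 64 mm along the bar when let go, 40 mm fully squeezed at this height (42 mm between fingers whose tips are 136 mm up). If it stops 3 mm or more short of full travel, the jaws are tight
- trigger (a joint): trigger angle (rad): 0 let go, 0.195 fully squeezed to the grip. A spring returns it (3.5 to 5 N at 155 mm up). A full squeeze draws the jaws about 8 mm together (ratchet of 8 mm teeth); a half squeeze may gain nothing lasting. 18 to 28 N moves the batten. On tight jaws a 22 N squeeze presses the wood with about 50 N, 32 N with about 70 N, 45 N with about 90 N; above 75 N it bruises
- clamp_pad (a point): middle of the orange face of the moving jaw (pad 40 mm wide, 30 mm tall), 19 mm up, 103 mm along the bar from the grip's middle; x points to the batten. 4 to 15 mm off the batten at the start
- clamp_bar (a joint): how far the bar with the far jaw at its end is drawn in (m). The pads are 0.296 minus this apart; panel with the batten home is 0.260 wide. It slides out by more than a tooth only while the release is pulled
- release_tab (a point): front face (towards the board) of the red release tab, 30 mm wide across the bar, 8 mm thick, upright in front of the trigger, its top 138 mm up; this point is 132 mm up; x towards the board. Hook it from the front and pull it towards the grip: the first 10 mm (3 to 7 N) lift the ratchet's pawls, then it stops and draws the head back along the bar (6 to 14 N). It springs back
- mixing_bowl: steel mixing bowl, 200 mm wide, 85 mm tall; bystander; origin under its centre
- rolling_pin: wooden rolling pin, 48 mm thick, 370 mm long, lying down; bystander; origin under its middle
- flour_jar: glass jar with a red lid, 90 mm wide, 130 mm tall; bystander; origin under its centre
- glue_bottle: white bottle with yellow cap and blue label, 48 mm wide, 120 mm tall; bystander; origin under its centre
- wooden_spoon: wooden spoon lying flat, 260 mm long; bystander
- measuring_mug: blue mug, 80 mm wide, 90 mm tall; bystander; origin under its centre
- cookie_cutter: steel ring, 64 mm wide, 22 mm tall, lying on the board beside the clamp's bar; bystander; origin under its centre
- dowel_tin: yellow open tin, 56 mm wide, 45 mm tall, standing on the board on the other side of the bar; bystander; origin under its centre

How it is judged (in metres and radians):
On the way, in this order (a step that is already met when the one before it is completed fails the run):
1. the batten is home (gap under 1.5 mm) with the jaw pressing it (over 5 N) (x of batten in the frame of board below 0.109 m and contact force between clamp and batten above 5 N), for 0.15 s.
2. released: the moving jaw's pad is more than 10 mm clear of the batten, which stays home (x of batten in the frame of board below 0.109 m and x of clamp_pad in the frame of batten_edge above 0.01 m), for 0.2 s.
At the end, for the whole second after the job is handed in: the batten is closed to within 1.5 mm, the clamp's moving pad is more than 10 mm clear of it, the trigger is let go, the clamp stands upright (within 6 degrees) and still across the board, and the board lies still within 60 mm of where it was (all of step 2 and value of joint trigger below 0.03 rad and angle between clamp_grip's own z axis and vertical below 0.1 rad and linear speed of each of clamp, board below 0.01 m/s and distance of board_top from where it was at the start of the episode below 0.06 m); the robot touches nothing.
It fails at once if the moving jaw presses the batten with more than 75 N (bruised wood) (contact force between clamp and batten above 75 N).
It fails at once if the fingers push on the board or its batten with more than 6 N (contact force between the fingers and board above 6 N or contact force between the fingers and batten above 6 N).
It fails at once if the clamp is tipped over (more than 20 degrees) (angle between clamp_grip's own z axis and vertical above 0.35 rad).
It fails at once if the board is dragged more than 60 mm (distance of board_top from where it was at the start of the episode above 0.06 m).
It fails at once if a bystander is moved more than 30 mm on the worktop, or 70 mm on the board (distance of any of mixing_bowl, rolling_pin, flour_jar, glue_bottle, wooden_spoon, measuring_mug from where it was at the start of the episode above 0.03 m or distance of any of cookie_cutter, dowel_tin from where it was at the start of the episode above 0.07 m).
It also fails if it takes over 58 s, if anything falls off the work surface, if the arm or the gripper's body presses on something with over 40 N, if the wrist force passes 120 N, or if a joint passes its speed limit or range.

## Robot

A 6-joint arm with a two-finger parallel gripper is mounted at the origin on the work surface. World frame = base frame: x ahead of the robot, y to its left, z up, the work surface at z = 0. Lengths are in mm, angles in degrees, forces in N, time in s.
With the tool pointing down it reaches from about 300 to 850 mm from the base axis. Payload 4.2 kg.
Tool frame: the origin (TCP) lies at the very end of the fingers, on their centre line; the grasp point (between the pads) lies 19 mm behind it; z points along the fingers, y is the line along which they close (so a half turn about z gives the same grasp; the last joint's range is limited). The gripper opens to 91 mm and grips with 3 to 60 N. Pads are 32 mm wide; open, the fingers measure 118 mm over their backs; the gripper's body (76 mm by 178 mm) begins 60 mm behind the grasp point.
Start: joints at [-75.115, 18.312, 89.639, -0, 72.044, -1.146], TCP at [158.797, -552.654, 213.976] pointing down, gripper open.
Joint ranges: [-177.97, 177.97], [-48.28, 115.42], [12.27, 149.76], [-77.06, 257.06], [2.81, 150.46], [-146.56, 146.56]. Speed limits (degrees/s): [147.25, 147.25, 180, 180, 180, 180].

## Interface

Orientations are given as [roll, pitch, yaw] about the fixed x, y, z axes, in that order (R = Rz(yaw) Ry(pitch) Rx(roll)).
In Python, from workcell import env, eyes gives the robot as it stands.
- The arm moves only by the tool send_rows, never from a script. Its argument "targets" is text: rows parted by semicolons, each of 7 numbers parted by spaces: the shift along the tool's x, y, z in m, then the turn, a rotation vector about the tool's x, y, z in degrees, then the opening in per cent of the stroke, from 0 (shut) to 100 (fully open). A call has 1 to 12 rows; each row is the pose to reach, as a shift and turn from the pose commanded when the call began, along the tool's axes at that moment; what a row does not reach only later rows make up. A row lasts 1/12 s, in which the tool goes at most 41.7 mm and 7.16 degrees, less where a joint would pass 70% of its speed; a pose out of reach is approached as far as the arm can. A call with a gripper value outside its range is refused whole. The fingers move at their own pace and stop on an object; "grip_force" is the grip in N (left out, the last holds). Time passes only in rows, so rows that repeat a pose let the fingers close. It gives the time, the measured TCP pose, the force, the opening and the grip force at its end, in the units of the state.
- env.state(): the state, without advancing time (a new reading comes with each control period).
- eyes.grab_frame(name): name is "side" or "top" or "wrist"; returns a dict with "image" (480x640x3 uint8, blue, green, red), "fovy" (degrees; the focal length in pixels is half the picture's height over the tangent of half this angle, whatever the lens; pixels are square), "cx", "cy" (the principal point, pixels), "eye" and "attitude" of the camera in the world. Camera axes: x right, y up, looking along -z (the intrinsics and any distortion apply to the point x, -y, -z); pixel columns grow to the right and rows downward; lengths in mm; the calibration is good to about 2 mm. A picture is of the moment at which its call begins. There is no depth.
- env.job_done(): hands the job in; it is judged then, once.
The state is a dict: "time_s": time; "qpos": joint angles; "qvel": joint speeds; "effort": joint torques, N m; "ee_pos": TCP position; "ee_rot": TCP orientation; "force": force on the tool from outside, world axes, zero at the start; "torque": the same for the moment, N m; "gripper_width": finger opening in mm; "gripper_force": force on a finger pad.
Only numpy, scipy, OpenCV 4.12 (cv2) and the standard library are available. Lean on these libraries where they do the work, as an engineer would, in place of code of your own. Each camera call takes 0.05 s, during which the arm holds its last target. There are 200 camera calls.

## Working session

There is one attempt and no reset: what is moved stays moved. The work goes in short steps, Python scripts to look and compute and a tool call to move; the robot and the scene stay as the last step left them, time stands still between calls to the robot, and variables do not carry over. Pictures are saved under pics/ and viewed, at most 10 in all, crops included, and the job is handed in when it is done.

Besides the shell and the picture viewer there is one more tool, called after "Request:" as name(argument=value, ...), one argument or row to a line, values as JSON. send_rows: Moves the arm, as the interface text tells. Its arguments: {"type":"object","properties":{"targets":{"type":"string"},"grip_force":{"type":"number"}},"required":["targets"]}

```bash
ls; mkdir -p pics; python3 - <<'E'
from workcell import env, eyes
import cv2,numpy as np
s=env.state(); print(s)
for n in("side","top"):
    f=eyes.grab_frame(n); cv2.imwrite(f"pics/{n}0.png",f["image"]); np.save(f"pics/{n}0.npy",f,allow_pickle=True)
    print(n,{k:v for k,v in f.items() if k!="image"})
E
```

```text
pics
{'time_s': 0.0, 'qpos': array([-7.51150955e+01,  1.83493565e+01,  8.97048595e+01, -3.20766515e-03,
        7.20430936e+01, -1.14329103e+00]), 'qvel': array([-0.058902  , -0.00431928,  0.06451685, -0.02590694,  0.02440035,
       -0.03554548]), 'effort': array([-8.92824501e-04, -4.12454152e+01, -2.31974208e+01,  7.26549234e-02,
        4.57807886e-02, -1.41068440e-04]), 'ee_pos': array([ 158.64589354, -552.16919123,  213.15365548]), 'ee_rot': array([-1.79902649e+02,  1.10752058e-03,  1.60291880e+01]), 'force': array([-0.27232956,  0.60935108, -0.14776466]), 'torque': array([-0.03538736,  0.00212584,  0.02780624]), 'gripper_force': 0.0, 'gripper_width': 91.00657545963021}
side {'fovy': 48.21892753798685, 'cx': 315.37739173904134, 'cy': 234.5028759972838, 'eye': array([ 463.00923995, -960.01390823,  839.71677368]), 'attitude': array([52.61171897,  1.37540312, -6.21690879])}
top {'fovy': 43.50997300414504, 'cx': 321.7797873637818, 'cy': 235.59585337555885, 'eye': array([ 400.81610677,  -15.1014017 , 1440.98546808]), 'attitude': array([  7.44951527,  -0.50823663, -89.21833211])}
```

View pics/side0.png

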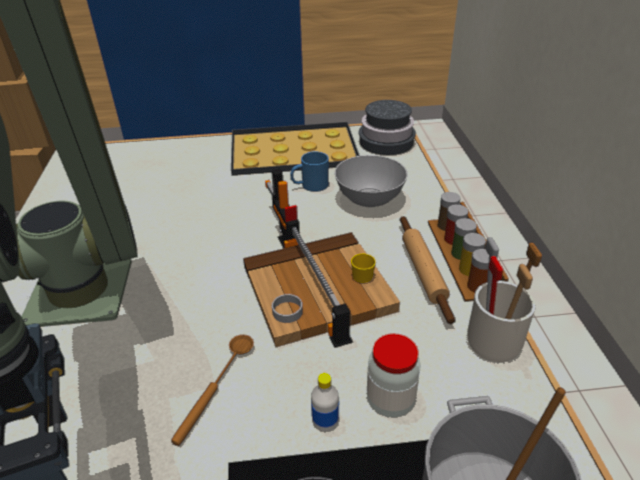

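View pics/top0.png

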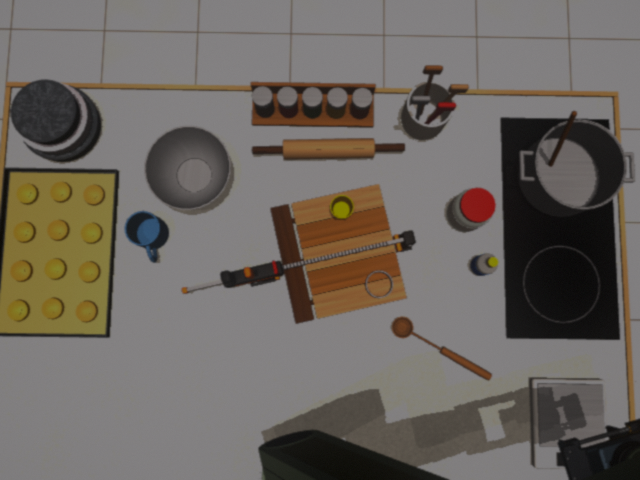

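Side view: orange trigger at about (283,193), red tab at (291,214), far jaw at (341,325). Top view: clamp head at (250,273), bar running to the far jaw at (408,238), and dark batten at (292,262). Next I'll get the points by casting rays.

```bash
cat > h.py <<'E'
import numpy as np,cv2
from scipy.spatial.transform import Rotation as R
def ray(f,u,v):
    fl=240/np.tan(np.radians(f["fovy"]/2))
    d=np.array([(u-f["cx"])/fl,-(v-f["cy"])/fl,-1.])
    d=R.from_euler("xyz",f["attitude"],degrees=True).as_matrix()@d
    return np.array(f["eye"]),d/np.linalg.norm(d)
def onz(f,u,v,z):
    o,d=ray(f,u,v); return o+d*(z-o[2])/d[2]
def proj(f,p):
    fl=240/np.tan(np.radians(f["fovy"]/2))
    c=R.from_euler("xyz",f["attitude"],degrees=True).as_matrix().T@(np.array(p)-f["eye"])
    return np.array([f["cx"]-fl*c[0]/c[2],f["cy"]+fl*c[1]/c[2]])
def tri(r1,r2):
    A=np.stack([r1[1],-r2[1]],1); t=np.linalg.lstsq(A,r2[0]-r1[0],rcond=None)[0]
    a=r1[0]+r1[1]*t[0];b=r2[0]+r2[1]*t[1]; return (a+b)/2,np.linalg.norm(a-b)
def blobs(im,h0,h1,roi,smin=150,vmin=60,amin=8):
    x0,y0,x1,y1=roi; hsv=cv2.cvtColor(im,cv2.COLOR_BGR2HSV)
    m=cv2.inRange(hsv,(h0,smin,vmin),(h1,255,255)); k=np.zeros_like(m);k[y0:y1,x0:x1]=m[y0:y1,x0:x1]
    n,l,st,c=cv2.connectedComponentsWithStats(k)
    return [(st[i].tolist(),c[i].round(1).tolist()) for i in range(1,n) if st[i][4]>=amin]
E
python3 - <<'E'
from h import *
f={n:np.load(f"pics/{n}0.npy",allow_pickle=True).item() for n in("side","top")}
for n,roi in(("side",(255,165,360,350)),("top",(170,220,420,300))):
    im=f[n]["image"]
    print(n,"red",blobs(im,0,4,roi),blobs(im,175,180,roi)); print(" or",blobs(im,7,16,roi,200,70))
t=f["top"];print(onz(t,183,290,77),onz(t,408,238,77),onz(t,408,238,0))
a=cv2.resize(f["side"]["image"][165:255,240:360],None,fx=5,fy=5,interpolation=2)
b=cv2.resize(t["image"][225:300,175:295],None,fx=5,fy=5,interpolation=2)
b=cv2.convertScaleAbs(b,alpha=1.7)
cv2.imwrite("pics/c1.png",np.vstack([a,b])[:,:600][:600] if 0 else cv2.resize(np.vstack([a,b]),None,fx=.72,fy=.72))
E
```

```text
side red [([285, 206, 11, 16, 152], [290.1, 213.0])] []
 or [([278, 181, 10, 27, 197], [282.3, 194.3]), ([274, 205, 12, 22, 49], [279.5, 216.6]), ([284, 238, 14, 10, 84], [290.3, 242.9]), ([328, 323, 5, 13, 37], [329.7, 329.1])]
top red [([272, 261, 6, 13, 52], [274.7, 267.3])] []
 or [([348, 265, 8, 10, 21], [351.6, 268.6]), ([244, 268, 7, 9, 50], [247.3, 272.1])]
[450.91634527 286.61343425  77.        ] [ 576.69302017 -222.1955697    77.        ] [ 586.62166138 -233.88649406    0.        ]
```

View pics/c1.png

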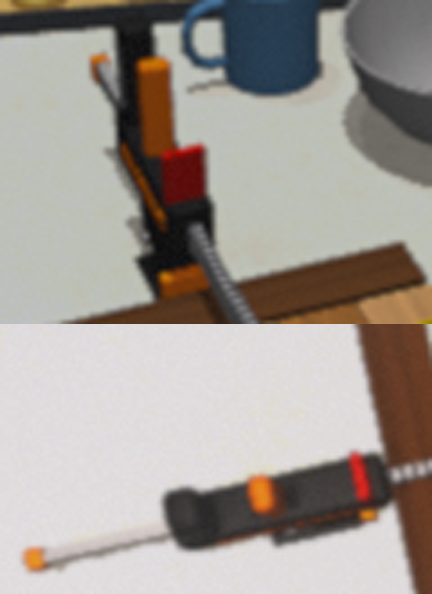

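The crop shows: grip top at about (227,279) in the top view, trigger (247,272), red tab (275,267), and the orange bar tip (183,290), all in line.

```bash
python3 - <<'E'
from h import *
f={n:np.load(f"pics/{n}0.npy",allow_pickle=True).item() for n in("side","top")}
t,s=f["top"],f["side"]
P=dict(tip=onz(t,184,290,77),grip=onz(t,226.9,278.6,178),trig=onz(t,247,272,172),tab=onz(t,274.2,267.3,138),bar1=onz(t,284,266.4,86),bar2=onz(t,395,242,86))
for k,v in P.items(): print(k,v.round(1))
print("tri trig",tri(ray(s,282.3,194.3),ray(t,247.3,272.1)),"tab",tri(ray(s,290.1,213),ray(t,274.7,267.3)))
print("side tab bottom-plane", onz(s,290.1,206.5,138).round(1), "trig top side",onz(s,282.8,181.5,172).round(1))
# batten mask outer edge / board edge: dark brown
im=t["image"]; hsv=cv2.cvtColor(im,cv2.COLOR_BGR2HSV)
m=cv2.inRange(hsv,(0,90,20),(14,255,90)); m[:, :265]=0; m[:,320:]=0; m[:200]=0;m[330:]=0
m=cv2.morphologyEx(m,cv2.MORPH_OPEN,np.ones((3,3)))
n,l,st,c=cv2.connectedComponentsWithStats(m); print(st.tolist())
pts=np.argwhere(m)[:,::-1].astype(np.float32)
w=np.array([onz(t,u,v,32)[:2] for u,v in pts],np.float32)
r=cv2.minAreaRect(w);print("batten",r)
u=P["bar2"]-P["bar1"];print("bar yaw",np.degrees(np.arctan2(u[1],u[0])))
u=P["tab"]-P["grip"];print("grip-tab xy",np.hypot(*u[:2]),np.degrees(np.arctan2(u[1],u[0])))
u=P["bar2"]-P["tip"];print("tip-bar yaw",np.degrees(np.arctan2(u[1],u[0])))
E
```

```text
tip [450.9 284.4  77. ]
grip [472.3 173.5 178. ]
trig [487.1 132.6 172. ]
tab [500.5  77.9 138. ]
bar1 [506.8  59.6  86. ]
bar2 [ 565.9 -191.2   86. ]
tri trig (array([487.19431118, 136.71550878, 129.77521328]), np.float64(5.189527923211114)) tab (array([500.46826853,  78.49277254, 113.4538961 ]), np.float64(3.7972053126525878))
side tab bottom-plane [499.2  69.3 138. ] trig top side [487.8 126.3 172. ]
[[0, 0, 640, 480, 305190], [272, 205, 28, 59, 1021], [284, 266, 29, 56, 980], [276, 273, 3, 3, 9]]
batten ((518.6158447265625, 51.89390563964844), (276.1245422363281, 69.2182846069336), 13.344704627990723)
bar yaw -76.73294355485237
grip-tab xy 99.68592855195354 -73.57347743572197
tip-bar yaw -76.40765309225347
```

Request:
send_rows(
  targets="0.015 -0.018 -0.025 0 0 0 100; 0.040 -0.047 -0.045 0 0 0 100; 0.065 -0.077 -0.060 0 0 0 100; 0.090 -0.106 -0.075 0 0 0 100; 0.115 -0.135 -0.086 0 0 0 100; 0.140 -0.165 -0.086 0 0 0 100; 0.165 -0.194 -0.086 0 0 0 100; 0.190 -0.223 -0.086 0 0 0 100; 0.215 -0.253 -0.086 0 0 0 100; 0.240 -0.282 -0.086 0 0 0 100; 0.265 -0.311 -0.086 0 0 0 100; 0.290 -0.340 -0.086 0 0 0 100",
  grip_force=25,
)

```text
time_s: 1.1
ee_pos: [343.6, -143.9, 299.9]
ee_rot: [180.0, -0.0, 16.0]
force: [1.0, 0.2, -1.0]
gripper_width: 91.1
gripper_force: 0.0
```

Request:
send_rows(
  targets="0.025 -0.029 0 0 0 0 100; 0.050 -0.059 0 0 0 0 100; 0.075 -0.088 0 0 0 0 100; 0.100 -0.117 0 0 0 0 100; 0.125 -0.147 0 0 0 0.5 100; 0.150 -0.176 0 0 0 1 100; 0.175 -0.205 0.010 0 0 1.5 100; 0.200 -0.235 0.030 0 0 2 100; 0.2156 -0.2513 0.050 0 0 2.6 100; 0.2156 -0.2513 0.050 0 0 2.6 100; 0.2156 -0.2513 0.050 0 0 2.6 100; 0.2156 -0.2513 0.050 0 0 2.6 100",
)

```text
time_s: 2.1
ee_pos: [481.2, 154.8, 250.0]
ee_rot: [180.0, 0.0, 13.4]
force: [0.1, -0.1, -0.7]
gripper_width: 91.6
gripper_force: 0.0
```

```bash
python3 - <<'E'
from h import *
from workcell import env, eyes
s=env.state(); print(s["time_s"],s["ee_pos"],s["ee_rot"],s["force"],s["qpos"])
f=eyes.grab_frame("wrist"); cv2.imwrite("pics/w0.png",f["image"]); np.save("pics/w0.npy",f,allow_pickle=True)
print({k:v for k,v in f.items() if k!="image"})
E
```

```text
2.1 [481.19637458 154.82008258 249.99288519] [1.79964719e+02 4.00053936e-02 1.34448776e+01] [ 0.12286237 -0.09249294 -0.68790656] [ 1.65534090e+01  1.07721558e+01  9.47705986e+01 -3.43079166e-02
  7.44991080e+01  9.31177001e+01]
{'fovy': 58.3121773715635, 'cx': 325.62708090437025, 'cy': 234.2121781012915, 'eye': array([554.8877655 , 171.13580069, 420.3727179 ]), 'attitude': array([-1.57335882e+01, -5.87227300e-02, -7.64995212e+01])}
```

View pics/w0.png

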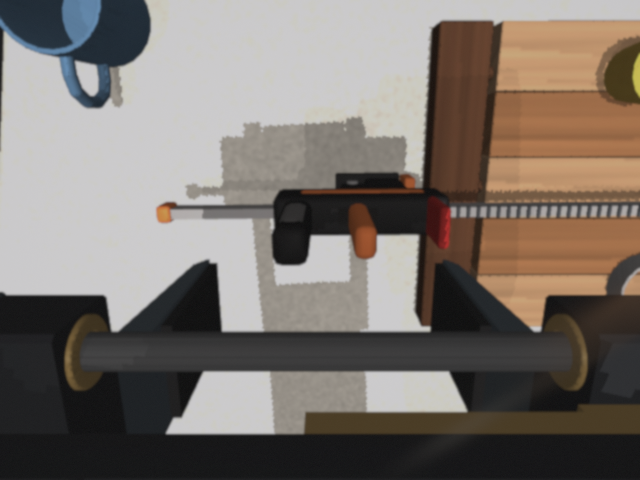

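The wrist view has the bar horizontal in the picture, so the yaw fits. Grip top is at about (291,250), trigger top (366,247), tab top (442,240).

```bash
python3 - <<'E'
from h import *
f=np.load("pics/w0.npy",allow_pickle=True).item()
T=np.array([481.5,155.3]);y=np.radians(13.4);xt=np.array([np.cos(y),np.sin(y)]);yt=np.array([np.sin(y),-np.cos(y)])
hsv=f["image"]
print(blobs(hsv,0,4,(420,180,470,260)),blobs(hsv,5,16,(340,195,385,262),150))
def rep(n,u,v,z):
    p=onz(f,u,v,z);d=p[:2]-T;print(n,p.round(1),"tool x,y",(d@xt).round(1),(d@yt).round(1))
rep("grip L",274.5,252,178);rep("grip R",307,252,178);rep("grip bottom edge",291,263,178)
rep("trig L",354,248,172);rep("trig R",377,248,172);rep("trig bot edge",366,256.5,172)
rep("tab top L",440,247,138);rep("tab R",449,240,138);rep("bar near",470,211,86);rep("bar far",630,210,86);rep("bar tip",166,212,77)
E
```

```text
[([428, 197, 23, 52, 667], [441.3, 224.3])] [([349, 204, 28, 54, 1106], [361.9, 230.2])]
grip L [470.9 181.8 178. ] tool x,y -4.2 -28.3
grip R [475.3 163.1 178. ] tool x,y -4.2 -9.0
grip bottom edge [466.4 170.9 178. ] tool x,y -11.1 -18.7
trig L [482.5 135.8 172. ] tool x,y -3.6 19.2
trig R [485.7 122.3 172. ] tool x,y -3.5 33.1
trig bot edge [478.9 127.4 172. ] tool x,y -9.0 26.6
tab top L [487.1  73.6 138. ] tool x,y -13.5 80.7
tab R [493.3  69.2 138. ] tool x,y -8.5 86.5
bar near [508.8  41.6  86. ] tool x,y 0.2 117.0
bar far [539.3 -82.   86. ] tool x,y 1.2 244.2
bar tip [448.8 279.4  77. ] tool x,y -3.0 -128.3
```

Request:
send_rows(
  targets="0.0015 0.0015 0.020 0 0 0 100; 0.0015 0.0015 0.045 0 0 0 100; 0.0015 0.0015 0.070 0 0 0 100; 0.0015 0.0015 0.090 0 0 0 100; 0.0015 0.0015 0.105 0 0 0 100; 0.0015 0.0015 0.114 0 0 0 100; 0.0015 0.0015 0.114 0 0 0 100; 0.0015 0.0015 0.114 0 0 0 74; 0.0015 0.0015 0.114 0 0 0 74; 0.0015 0.0015 0.114 0 0 0 74",
  grip_force=25,
)

```text
time_s: 2.98
ee_pos: [484.1, 154.2, 137.3]
ee_rot: [-180.0, -0.2, 13.4]
force: [0.4, -0.1, 0.6]
gripper_width: 74.0
gripper_force: 0.0
```

```bash
python3 - <<'E'
from h import *
from workcell import env, eyes
f=eyes.grab_frame("wrist"); cv2.imwrite("pics/w1.png",f["image"]); np.save("pics/w1.npy",f,allow_pickle=True)
print(env.state()["gripper_width"])
E
```

```text
70.0773710414502
```

View pics/w1.png

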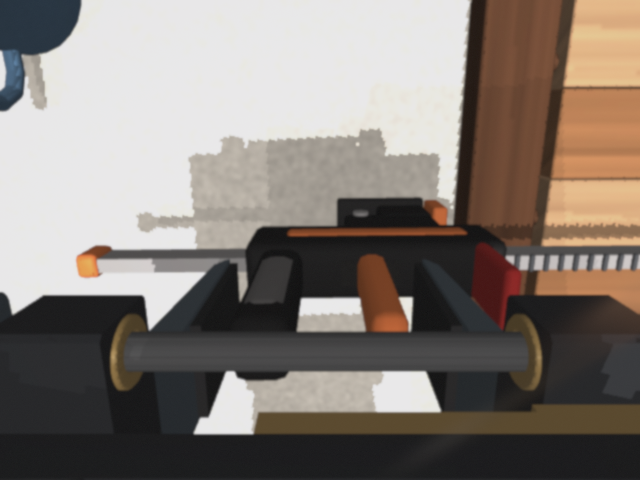

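Fingers straddle the grip (265,310) and trigger (385,300) with the tab clear in front. First squeeze, with the hand following so that the grip side stays put.

Request:
send_rows(
  targets="0 -0.001 0 0 0 0 70; 0 -0.0025 0 0 0 0 66; 0 -0.004 0 0 0 0 62; 0 -0.0058 0 0 0 0 58; 0 -0.0076 0 0 0 0 54; 0 -0.0094 0 0 0 0 50; 0 -0.011 0 0 0 0 46; 0 -0.011 0 0 0 0 44; 0 -0.011 0 0 0 0 44; 0 -0.011 0 0 0 0 44",
  grip_force=22,
)

```text
time_s: 3.87
ee_pos: [481.3, 164.6, 136.2]
ee_rot: [179.9, -0.1, 13.5]
force: [0.8, -0.8, 5.5]
gripper_width: 42.1
gripper_force: 21.1
```

```bash
cat > l.py <<'E'
from h import *
from workcell import env, eyes
import sys
f=eyes.grab_frame("wrist"); np.save(f"pics/{sys.argv[1]}.npy",f,allow_pickle=True); cv2.imwrite(f"pics/{sys.argv[1]}.png",f["image"])
s=env.state(); print(s["time_s"],s["gripper_width"],s["gripper_force"],s["force"])
im=f["image"]; print("tab",blobs(im,0,4,(380,150,640,340),amin=60))
# batten edges on row 110 (z=32), dark columns
for r in (60,110,170):
    g=im[r].astype(int); dark=(g.sum(1)<260)&(g[:,2]>g[:,0]+15); c=np.where(dark)[0]; c=c[c>300]
    if len(c): print(r,c[0],c[-1],"world",onz(f,c[0],r,32).round(1),onz(f,c[-1],r,32).round(1), np.hypot(*(onz(f,c[0],r,32)-onz(f,c[-1],r,32))[:2]).round(1))
E
python3 l.py w2
```

```text
3.9167 42.167436967805855 21.104784663766623 [ 1.13344627 -0.85219712  5.9564609 ]
tab [([498, 242, 55, 64, 2127], [523.2, 274.6])]
60 485 584 world [607.1  95.4  32. ] [620.9  38.   32. ] 59.1
110 481 577 world [579.3  88.3  32. ] [593.1  31.   32. ] 59.0
170 479 568 world [544.2  77.5  32. ] [557.4  22.3  32. ] 56.7
```

Request:
send_rows(
  targets="0 0.002 0 0 0 0 50; 0 0.004 0 0 0 0 55; 0 0.006 0 0 0 0 60; 0 0.009 0 0 0 0 68; 0 0.011 0 0 0 0 74; 0 0.011 0 0 0 0 74; 0 0.011 0 0 0 0 74",
)

```text
time_s: 4.5
ee_pos: [482.4, 153.4, 135.2]
ee_rot: [180.0, 0.1, 13.4]
force: [-0.4, -0.2, 0.6]
gripper_width: 67.4
gripper_force: 0.0
```

Request:
send_rows(
  targets="0 -0.001 0 0 0 0 70; 0 -0.0025 0 0 0 0 66; 0 -0.004 0 0 0 0 62; 0 -0.0058 0 0 0 0 58; 0 -0.0076 0 0 0 0 54; 0 -0.0094 0 0 0 0 50; 0 -0.011 0 0 0 0 46; 0 -0.011 0 0 0 0 44; 0 -0.011 0 0 0 0 44; 0 -0.011 0 0 0 0 44",
)

```text
time_s: 5.33
ee_pos: [480.4, 163.5, 135.2]
ee_rot: [179.8, 0.1, 13.5]
force: [1.6, -5.9, -2.9]
gripper_width: 42.7
gripper_force: 20.8
```

```bash
python3 l.py w3
```

```text
5.3833 42.006914116048875 20.76889928430319 [ 1.93169983 -7.46431384 -3.17752533]
tab [([498, 240, 56, 67, 2259], [524.2, 273.6])]
60 473 571 world [604.  101.4  32. ] [617.7  44.8  32. ] 58.3
110 469 564 world [576.3  94.6  32. ] [590.  38.  32.] 58.2
170 463 556 world [540.6  86.5  32. ] [554.5  29.   32. ] 59.1
```

Request:
send_rows(
  targets="0 0.002 0 0 0 0 50; 0 0.004 0 0 0 0 55; 0 0.006 0 0 0 0 60; 0 0.009 0 0 0 0 68; 0 0.011 0 0 0 0 74; 0 0.011 0 0 0 0 74; 0 0.011 0 0 0 0 74",
)

```text
time_s: 5.97
ee_pos: [483.4, 154.4, 136.0]
ee_rot: [-180.0, -0.0, 13.4]
force: [0.3, 0.2, 1.0]
gripper_width: 67.0
gripper_force: 0.0
```

Request:
send_rows(
  targets="0 -0.001 0 0 0 0 70; 0 -0.0025 0 0 0 0 66; 0 -0.004 0 0 0 0 62; 0 -0.0058 0 0 0 0 58; 0 -0.0076 0 0 0 0 54; 0 -0.0094 0 0 0 0 50; 0 -0.011 0 0 0 0 46; 0 -0.011 0 0 0 0 44; 0 -0.011 0 0 0 0 44; 0 -0.011 0 0 0 0 44",
)

```text
time_s: 6.8
ee_pos: [481.0, 163.8, 135.8]
ee_rot: [179.8, -0.0, 13.5]
force: [1.4, -7.1, -0.6]
gripper_width: 42.4
gripper_force: 20.7
```

```bash
python3 l.py w4
```

```text
6.85 42.486876718937076 20.750491814687848 [ 1.60569791 -5.49633716 -1.09495995]
tab [([498, 242, 55, 64, 2161], [523.4, 274.2])]
60 469 558 world [604.4 103.9  32. ] [616.9  52.3  32. ] 53.0
110 464 552 world [576.5  97.7  32. ] [589.2  45.1  32. ] 54.0
170 460 544 world [541.   88.4  32. ] [553.6  36.4  32. ] 53.5
```

View pics/w4.png

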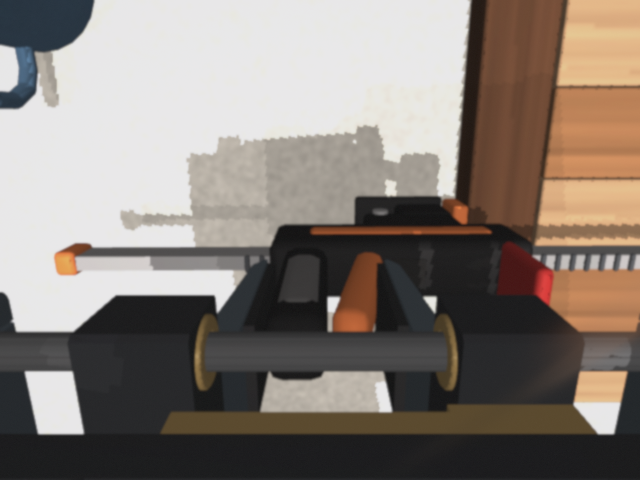

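The pad now touches the batten (left edge 464, gap closing). I'll squeeze again, more slowly.

Request:
send_rows(
  targets="0 0.002 0 0 0 0 50; 0 0.004 0 0 0 0 55; 0 0.006 0 0 0 0 60; 0 0.009 0 0 0 0 68; 0 0.011 0 0 0 0 74; 0 0.011 0 0 0 0 74; 0 0.011 0 0 0 0 74; 0 0.010 0 0 0 0 70",
)

```text
time_s: 7.52
ee_pos: [483.1, 154.6, 135.8]
ee_rot: [179.9, 0.0, 13.5]
force: [0.1, -5.1, 0.5]
gripper_width: 64.8
gripper_force: 2.1
```

Request:
send_rows(
  targets="0 -0.001 0 0 0 0 67; 0 -0.0021 0 0 0 0 64.5; 0 -0.0031 0 0 0 0 62; 0 -0.0041 0 0 0 0 60; 0 -0.005 0 0 0 0 58; 0 -0.0059 0 0 0 0 56; 0 -0.0068 0 0 0 0 54; 0 -0.0077 0 0 0 0 52; 0 -0.0086 0 0 0 0 50; 0 -0.0095 0 0 0 0 48; 0 -0.010 0 0 0 0 46; 0 -0.010 0 0 0 0 44",
)

```text
time_s: 8.52
ee_pos: [481.6, 160.6, 135.9]
ee_rot: [179.5, 0.0, 13.6]
force: [4.6, -16.7, 0.9]
gripper_width: 53.1
gripper_force: 21.5
```

Request:
send_rows(
  targets="0 0 0 0 0 0 44; 0 0 0 0 0 0 44",
)

```text
time_s: 8.68
ee_pos: [481.6, 160.6, 135.9]
ee_rot: [179.5, 0.0, 13.6]
force: [3.9, -16.8, 1.3]
gripper_width: 53.0
gripper_force: 21.5
```

```bash
python3 l.py w5
```

```text
8.7333 52.674409887649645 21.5294408518821 [  4.38277146 -16.36479258   1.05578344]
tab [([487, 242, 54, 54, 2037], [511.0, 273.0])]
60 460 545 world [604.  105.3  32. ] [616.1  55.8  32. ] 50.9
110 456 539 world [576.2  98.6  32. ] [588.2  48.8  32. ] 51.2
170 451 531 world [540.4  90.1  32. ] [552.4  40.3  32. ] 51.2
```

Stalled at 53 mm, either tight or just short of the force needed. I'll rebalance the hand (it sits too far back) and look at the joint.

Request:
send_rows(
  targets="0 0.001 0 0 0 0 44; 0 0.002 0 0 0 0 44; 0 0.003 0 0 0 0 44; 0 0.004 0 0 0 0 44; 0 0.0045 0 0 0 0 44; 0 0.0045 0 0 0 0 44",
)

```text
time_s: 9.23
ee_pos: [481.7, 160.3, 135.8]
ee_rot: [179.9, 0.0, 13.5]
force: [0.4, -2.0, -0.9]
gripper_width: 53.2
gripper_force: 22.5
```

```bash
python3 l.py w6; python3 - <<'E'
import cv2,numpy as np
a=cv2.imread("pics/w1.png")[30:220,440:600];b=cv2.imread("pics/w6.png")[30:220,440:600]
cv2.imwrite("pics/c2.png",cv2.resize(np.hstack([a,b]),None,fx=2.5,fy=2.5,interpolation=2))
E
```

```text
9.2833 53.4049569116479 22.508884510025382 [ 0.64005267 -2.46054436 -0.56585502]
tab [([487, 242, 54, 54, 2018], [511.4, 273.1])]
60 461 546 world [603.9 105.1  32. ] [615.7  56.   32. ] 50.6
110 459 541 world [576.4  97.3  32. ] [588.1  48.4  32. ] 50.3
170 454 533 world [540.7  88.8  32. ] [552.5  39.9  32. ] 50.3
```

View pics/c2.png

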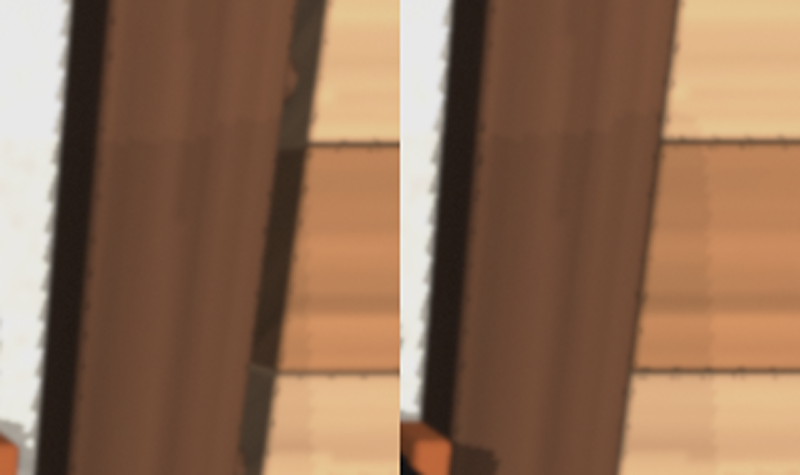

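Left (before): a clear dark gap beside the batten. Right (now): no gap, so the joint is closed to under a pixel (about 0.6 mm). I'll firm up slightly to 25 N for margin, then let go and back out.

Request:
send_rows(
  targets="0 0.0003 0 0 0 0 44; 0 0.0006 0 0 0 0 44; 0 0.0008 0 0 0 0 44; 0 0.0008 0 0 0 0 44; 0 0.0008 0 0 0 0 44",
  grip_force=25,
)

```text
time_s: 9.7
ee_pos: [481.7, 160.3, 135.8]
ee_rot: [-180.0, 0.0, 13.4]
force: [-0.3, 3.7, -1.8]
gripper_width: 53.1
gripper_force: 25.7
```

```bash
python3 l.py w7
```

```text
9.75 53.17876230536558 25.742296976968646 [-0.70809959  3.93161092 -1.6101312 ]
tab [([488, 242, 53, 54, 2022], [511.6, 273.0])]
60 462 546 world [603.9 104.7  32. ] [615.5  56.2  32. ] 49.9
110 457 541 world [576.   98.6  32. ] [588.   48.6  32. ] 51.4
170 453 533 world [540.5  89.6  32. ] [552.3  40.2  32. ] 50.8
```

Request:
send_rows(
  targets="0 0 0 0 0 0 60; 0 0 0 0 0 0 70; 0 0 0 0 0 0 80; 0 0 0 0 0 0 90; 0 0 0 0 0 0 90; 0 0 -0.010 0 0 0 90; 0 0 -0.03 0 0 0 90; 0 0 -0.06 0 0 0 90; 0 0 -0.085 0 0 0 60; 0 0 -0.10 0 0 0 30; 0 0 -0.10 0 0 0 0; 0 0 -0.10 0 0 0 0",
)

```text
time_s: 10.75
ee_pos: [482.3, 160.1, 237.0]
ee_rot: [-180.0, -0.1, 13.4]
force: [-0.4, -1.4, -0.4]
gripper_width: 58.4
gripper_force: 0.0
```

```bash
python3 l.py w8; python3 - <<'E'
from h import *
from workcell import env
f=np.load("pics/w8.npy",allow_pickle=True).item();s=env.state();print(s["ee_pos"],s["ee_rot"],s["gripper_width"])
print(blobs(f["image"],5,16,(250,180,430,330),150,amin=60))
E
```

```text
10.8 53.928341210885385 0.0 [-0.69740499  0.03582628 -0.49742524]
tab [([439, 204, 27, 55, 1092], [452.0, 230.8])]
60 431 628 world [617.  102.7  32. ] [654.4 -53.3  32. ] 160.4
110 429 483 world [579.2  92.7  32. ] [589.8  48.7  32. ] 45.3
170 425 476 world [530.4  81.2  32. ] [540.7  38.1  32. ] 44.4
[481.53824467 159.82155651 235.72869732] [-1.79978532e+02  1.62115343e-02  1.34275472e+01] 53.928341210885385
[([308, 180, 122, 20, 773], [383.5, 194.5]), ([358, 211, 32, 57, 1289], [373.2, 238.8])]
```

View pics/w8.png

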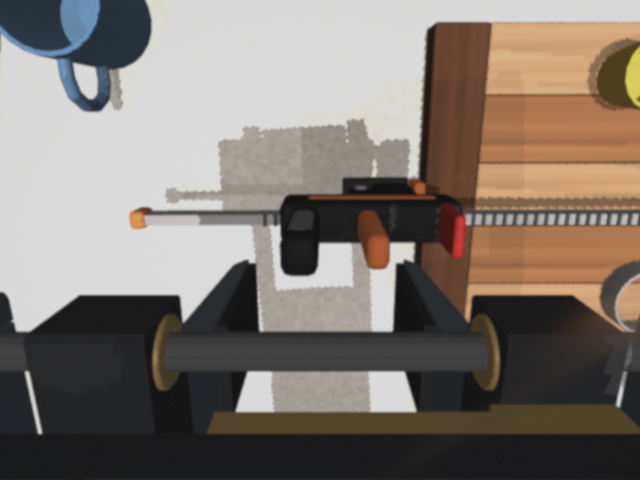

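The batten is flush and the fingers are clear. The red tab's front is at about (465,240); I'll measure it.

```bash
python3 - <<'E'
from h import *
f=np.load("pics/w8.npy",allow_pickle=True).item()
T=np.array([481.8,160.3]);y=np.radians(13.4);xt=np.array([np.cos(y),np.sin(y)]);yt=np.array([np.sin(y),-np.cos(y)])
def rep(n,u,v,z):
    p=onz(f,u,v,z);d=p[:2]-T;print(n,p.round(1),"tool x,y",(d@xt).round(1),(d@yt).round(1))
rep("tab top robot-side front",465,257,138);rep("tab top rear",455,258,138);rep("trig bot",377,268,172);rep("trig R",389,258,172);rep("grip L",282,265,178);rep("bar",520,218,86)
E
```

```text
tab top robot-side front [488.8  65.5 138. ] tool x,y -15.2 93.8
tab top rear [486.6  71.7 138. ] tool x,y -15.9 87.3
trig bot [478.8 127.1 172. ] tool x,y -10.6 31.6
trig R [486.4 121.9 172. ] tool x,y -4.4 38.4
grip L [470. 181. 178.] tool x,y -6.7 -22.9
bar [515.8  13.2  86. ] tool x,y -1.0 151.0
```

Request:
send_rows(
  targets="0 0.025 0 0 0 0 0; 0 0.060 0 0 0 0 0; 0 0.090 0 0 0 0 0; 0 0.113 0 0 0 0 0; 0 0.113 0 0 0 0 0; 0 0.113 0.025 0 0 0 0; 0 0.113 0.055 0 0 0 0; 0 0.113 0.080 0 0 0 0; 0 0.113 0.100 0 0 0 0; 0 0.113 0.109 0 0 0 0; 0 0.113 0.109 0 0 0 0; 0 0.113 0.109 0 0 0 0",
)

```text
time_s: 11.8
ee_pos: [508.1, 50.2, 126.8]
ee_rot: [-180.0, 0.0, 13.4]
force: [0.2, 0.3, -0.0]
gripper_width: 0.9
gripper_force: 0.0
```

Request:
send_rows(
  targets="0 -0.003 0 0 0 0 0; 0 -0.006 0 0 0 0 0; 0 -0.008 0 0 0 0 0; 0 -0.010 0 0 0 0 0; 0 -0.012 0 0 0 0 0; 0 -0.012 0 0 0 0 0; 0 -0.012 0 0 0 0 0",
)

```text
time_s: 12.38
ee_pos: [505.5, 61.5, 127.1]
ee_rot: [180.0, -0.0, 13.4]
force: [0.2, 0.2, -0.1]
gripper_width: 0.4
gripper_force: 0.0
```

```bash
python3 l.py w9
```

```text
12.4333 0.5959842827568784 0.0076363370862964075 [0.68387362 0.25416041 0.69467944]
tab []
60 304 639 world [605.   96.6  32. ] [650.1 -91.   32. ] 193.0
110 304 377 world [578.   90.5  32. ] [588.1  48.4  32. ] 43.3
170 304 378 world [543.4  82.7  32. ] [554.   38.4  32. ] 45.5
```

View pics/w9.png

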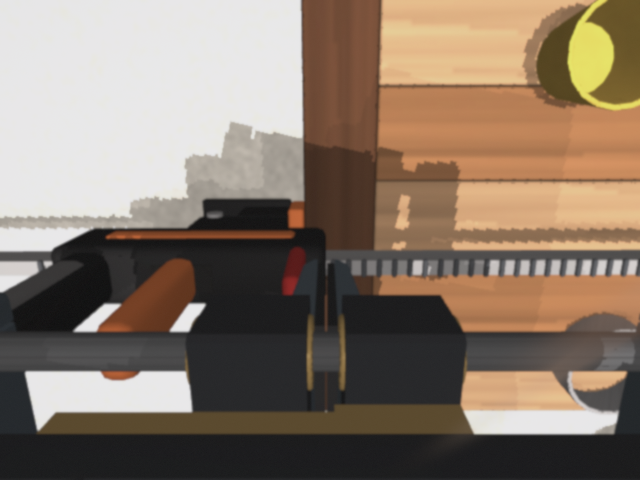

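The closed fingers sit just in front of the red tab (293,270), not touching yet. Pulling back slowly.

Request:
send_rows(
  targets="0 -0.002 0 0 0 0 0; 0 -0.004 0 0 0 0 0; 0 -0.006 0 0 0 0 0; 0 -0.008 0 0 0 0 0; 0 -0.010 0 0 0 0 0; 0 -0.012 0 0 0 0 0; 0 -0.014 0 0 0 0 0; 0 -0.016 0 0 0 0 0; 0 -0.018 0 0 0 0 0; 0 -0.018 0 0 0 0 0",
)

```text
time_s: 13.27
ee_pos: [501.2, 78.0, 126.6]
ee_rot: [179.8, 0.0, 13.5]
force: [2.7, -7.3, -1.4]
gripper_width: 0.6
gripper_force: 3.4
```

Request:
send_rows(
  targets="0 -0.002 0 0 0 0 0; 0 -0.004 0 0 0 0 0; 0 -0.006 0 0 0 0 0; 0 -0.008 0 0 0 0 0; 0 -0.010 0 0 0 0 0; 0 -0.010 0 0 0 0 0",
)

```text
time_s: 13.77
ee_pos: [498.8, 87.6, 126.6]
ee_rot: [179.8, 0.1, 13.5]
force: [1.8, -7.8, -1.3]
gripper_width: 0.7
gripper_force: 3.6
```

```bash
cat > g.py <<'E'
from h import *
from workcell import env,eyes
import sys
f=eyes.grab_frame("wrist"); np.save(f"pics/{sys.argv[1]}.npy",f,allow_pickle=True); cv2.imwrite(f"pics/{sys.argv[1]}.png",f["image"])
im=f["image"]; s=env.state(); print(s["time_s"],s["ee_pos"],s["force"])
yt=np.array([np.sin(np.radians(13.4)),-np.cos(np.radians(13.4))])
for r in (60,110,150):
    g=im[r].astype(int); c=np.where((g.sum(1)<260)&(g[:,2]>g[:,0]+15))[0]; c=c[(c>200)]
    p=onz(f,c[0],r,32); print("batten outer",r,c[0],p.round(1),"along bar",(p[:2]@yt).round(1))
print("pad",[(b,(onz(f,b[0][0]+b[0][2],b[1][1],34)[:2]@yt).round(1)) for b in blobs(im,3,16,(200,170,480,230),150,amin=40)])
E
python3 g.py w10
```

```text
13.8167 [498.82256197  87.58487403 126.57701713] [ 2.14926564 -7.5505254  -1.40491608]
batten outer 60 347 [603.9  98.5  32. ] along bar 44.2
batten outer 110 347 [577.2  91.6  32. ] along bar 44.6
batten outer 150 347 [554.6  85.9  32. ] along bar 45.0
pad [(([306, 202, 16, 27, 402], [313.7, 215.6]), np.float64(29.9))]
```

About 14 mm clear and the board hasn't moved. I'll pull a bit more for margin (the ratchet may slip), then ease off and lift.

Request:
send_rows(
  targets="0 -0.002 0 0 0 0 0; 0 -0.004 0 0 0 0 0; 0 -0.006 0 0 0 0 0; 0 -0.008 0 0 0 0 0; 0 -0.009 0 0 0 0 0; 0 -0.009 0 0 0 0 0; 0 -0.007 0 0 0 0 0; 0 -0.004 0 0 0 0 0; 0 0 0 0 0 0 0; 0 0.004 0 0 0 0 0; 0 0.008 0 0 0 0 0; 0 0.012 0 0 0 0 0",
)

```text
time_s: 14.82
ee_pos: [501.7, 77.2, 126.9]
ee_rot: [-179.9, -0.0, 13.4]
force: [0.3, -0.2, 0.2]
gripper_width: 0.5
gripper_force: 0.0
```

Request:
send_rows(
  targets="0 0.002 -0.01 0 0 0 0; 0 0.002 -0.03 0 0 0 0; 0 0.002 -0.06 0 0 0 0; 0 0.002 -0.09 0 0 0 0; 0 0.002 -0.12 0 0 0 0; 0 0.002 -0.12 0 0 0 0; 0 0.002 -0.12 0 0 0 0; 0 0.002 -0.12 0 0 0 0; 0 0.002 -0.12 0 0 0 0; 0 0.002 -0.12 0 0 0 0",
)

```text
time_s: 15.65
ee_pos: [501.4, 75.0, 245.7]
ee_rot: [-180.0, 0.2, 13.4]
force: [0.3, -0.2, 0.2]
gripper_width: 0.4
gripper_force: 0.0
```

```bash
python3 g.py w11
```

```text
15.7 [501.51969971  75.01758775 245.78121513] [ 0.46722736 -0.97196007 -0.14038026]
batten outer 60 328 [616.4  99.   32. ] along bar 46.5
batten outer 110 328 [577.6  89.6  32. ] along bar 46.7
batten outer 150 327 [544.6  82.6  32. ] along bar 45.9
pad [(([200, 177, 100, 19, 610], [260.1, 190.6]), np.float64(21.7)), (([200, 206, 29, 24, 580], [214.4, 218.9]), np.float64(-43.5))]
```

View pics/w11.png

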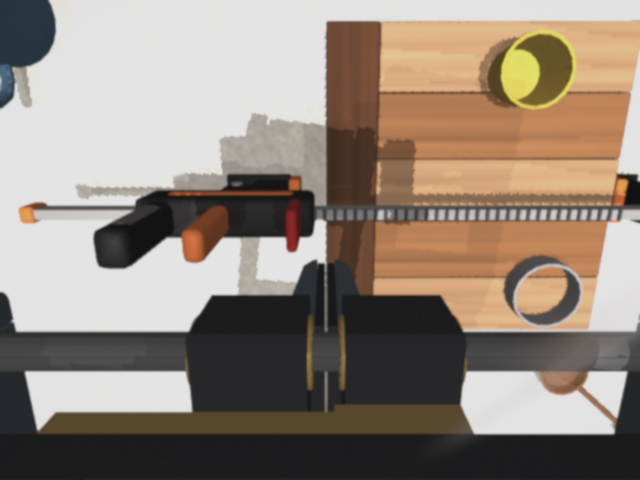

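The pad (300,185) is about 24 mm clear of the batten (327), and the batten is flush. The clamp is standing and the hand is free, so I'm handing in.

```bash
python3 -c "
from workcell import env
print(env.job_done())"
```

```text
the job is handed in; nothing more can be done
None
```

I've handed the job in; no verdict came back. The batten is pressed home with no visible gap, squeezing at no more than about 26 N. The moving jaw is drawn back about 24 mm by camera measurement, and in the last wrist view the clamp stands across the board with the hand clear of everything.

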